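# Shut and latch the biscuit drying cabinet

### The arm

A 6-joint arm with a two-finger parallel gripper is mounted at the origin on the work surface. World frame = base frame: x ahead of the robot, y to its left, z up, the work surface at z = 0. Lengths are in m, angles in rad, forces in N, time in s.
With the tool pointing down it reaches from about 0.325 to 0.875 m from the base axis. Payload 4.4 kg.
Tool frame: the origin (TCP) lies at the very end of the fingers, on their centre line; the grasp point (between the pads) lies 19 mm behind it (arm.hold_point_z is the z of the grasp point in the tool frame, in m); z points along the fingers, y is the line along which they close (so a half turn about z gives the same grasp; the last joint's range is limited). The gripper opens to 85 mm and grips with 20 to 120 N. Pads are 22 mm wide; open, the fingers measure 114 mm over their backs; the gripper's body (76 mm by 85 mm) begins 54 mm behind the grasp point. The pads swing forward as they close: fully open they stand 13 mm farther back than shut.
Start: joints at [1.105, 0.207, 1.542, -0, 1.393, -0.15], TCP at [0.178, 0.547, 0.231] pointing down, gripper open.
Joint ranges: [-2.73, 2.73], [-0.86, 2.22], [0.23, 2.46], [-1.11, 4.25], [0.08, 2.63], [-2.82, 2.82]. Speed limits (rad/s): [2.79, 2.79, 3.14, 3.14, 3.14, 3.14].

### API

Orientations are given as [roll, pitch, yaw] about the fixed x, y, z axes, in that order (R = Rz(yaw) Ry(pitch) Rx(roll)).
In Python, from bench import arm gives the robot as it stands.
- The arm moves only by the tool send_rows, never from a script. Its argument "moves" is a list that holds one entry, the list of rows, each a list of 7 numbers: the shift along the tool's x, y, z in mm, then the turn, a rotation vector about the tool's x, y, z in degrees, then the closure in counts, from 0 (fully open) to 255 (shut). In form: [[[x, y, z, ax, ay, az, jaw], ...]]. A call has 1 to 20 rows; each row shifts and turns the commanded pose from where the row before left it, along the tool's axes as they then stand; what a row does not reach is not made up. A row lasts 1/12 s, in which the tool goes at most 41.7 mm and 7.16 degrees, less where a joint would pass 70% of its speed; a pose out of reach is approached as far as the arm can. A call is refused whole if a number of a shift passes 41.7 or a number of a turn 7.16, either way. A call with a gripper value outside its range is refused whole. The fingers move at their own pace and stop on an object; "newtons" is the grip in N (left out, the last holds). Time passes only in rows, so rows that do not move let the fingers close. It gives the time, the measured TCP pose, the force, the opening and the grip force at its end, in the units of the state.
- arm.observe(): the state, without advancing time (a new reading comes with each control period).
- arm.get_image(name): name is "scene" or "top" or "wrist"; returns (picture, depth): 420x560x3 uint8, red, green, blue; 420x560 float32, m along the optical axis (not along the pixel's ray), 0 where there is no reading.
- arm.camera_params(name): a dict with "fx", "fy", "cx", "cy" (pixels), "xyz" and "attitude" of the camera in the world; the wrist camera has in their place "T_tool_cam" (4x4, takes a point from camera to tool coordinates, whose origin is the TCP and whose axes are the flange's). Camera axes: x right, y up, looking along -z (the intrinsics and any distortion apply to the point x, -y, -z); pixel columns grow to the right and rows downward; lengths in m; the calibration is good to about 2 mm. A picture is of the moment at which its call begins: read the wrist's pose just before it. camera_params takes no time and is no camera call.
- arm.hand_in(): hands the job in; it is judged then, once.
The state is a dict: "t": time; "joint_pos": joint angles; "qd": joint speeds; "effort": joint torques, N m; "tcp_pos": TCP position; "eef_rot": TCP orientation; "wrist_force": force on the tool from outside, world axes, zero at the start; "ft_torque": the same for the moment, N m; "grip_width": finger opening in m; "grip_force": force on a finger pad.
Only numpy, scipy, OpenCV 4.12 (cv2) and the standard library are available. Lean on these libraries where they do the work, as an engineer would, in place of code of your own. Each camera call takes 0.05 s, during which the arm holds its last target. There are 200 camera calls.

### The job

The gate of the biscuit drying cabinet has been left ajar. Lift its gravity latch bar clear of the catch, swing the gate home until it firmly meets its stop, and let the bar down gently behind the catch lip, fully down, so that it keeps the gate shut once you let go. Be gentle: do not ram the bar or the gate against the catch or lean hard on the stop, and leave the other things on the table and cabinet where they are.

Things in the scene. Friction and masses are not known exactly. Their poses are not given: they have to be found in the camera images.
- cabinet: Fixed light-wood drying cabinet, 240 deep (x) x 360 wide (y) x 182 high mm, open at the front. Origin: centre of its underside; x points to the back, the gate is on the -x front, y to the left as seen by a viewer who looks along +x, z up.
- post: Fixed wooden latch post at the cabinet's right front, axes as the cabinet's, carrying the steel catch, which is one rigid piece: lip in front, floor under the bar, stop plate behind the gate's free edge. Origin on the table at (-162, -155, 0) mm in the cabinet frame, straight below the nominal middle of the catch lip.
- catch_nominal (a point): Nominal middle of the lip's top edge, 175 mm above the table (post axes). The catch is on slotted arms: in every run the whole piece sits, fixed, up to 15 mm off this place along x, either way; no reading shows it. The lip is an upright plate 9 thick (x), 20 wide (y), without ramp: the bar passes only when lifted. Behind it (+x) is the gap for the bar, open above, 29.5 deep.
- stop_nominal (a point): Nominal middle of the stop plate's face that the gate's back meets, 41 mm behind the lip's middle; off by the same unknown amount as the lip. The bar is clear of the lip's back only in the last 3.5 mm before the gate meets this plate. A push of 10 to 15 N at the grip stub holds it there; keep all loads on the catch below 25 N.
- buffer_nominal (a point): Nominal free end of a sprung rubber buffer, 14 diameter, standing 10 mm out of the stop plate (same unknown offset). It pushes the gate back with about 2 N at first touch, rising to about 6.5 N when the gate meets the plate (both at 270 mm from the hinge), and springs the gate out on release unless the bar is down behind the lip.
- gate (a joint): Gate hinge angle, rad: grows as the gate opens to the robot's side, clockwise from above; stays where it is left. 0: parallel to the cabinet front, its back at the nominal stop (true stop: -0.06 to +0.06). A wooden frame 280 wide, 18 thick, 15 to 165 mm above the table, 0.6 kg, hinged at its left (+y) edge.
- gate_hinge (a point): Point on the gate's vertical hinge axis, 145 mm above the table, at (-130, 155, 145) mm in the cabinet frame. Axes turn with the gate: x through the gate to its back, -y along the gate from hinge to free edge, z up.
- latch_bar (a joint): Angle of the latch bar about its pivot on the gate, rad: 0 when fully down, level on its rest peg; grows as the free end rises; upper limit 0.7. It falls back by its own weight (0.22 kg). It clears the lip's top from about 0.23 on. Fully down behind the lip it rests on the catch's floor and reads about 0.055; lying on top of the lip, about 0.22; in front of the lip it falls to 0.
- bar_pivot (a point): Bar's pivot on the front of the gate: at (-20, -125, 0) mm from gate_hinge in the gate's axes. The pivot axis is square to the gate. Axes turn with the bar; at angle 0 they are the gate's axes.
- bar_knob (a point): Middle of the grip stub of the bar: a round steel rod 10 mm in diameter that stands out from the bar's front face (away from the cabinet, -x of the bar), 90 mm from the pivot towards the free end. Its free length is 34 mm between the bar's face and an end disc of 20 mm diameter, 6 thick; this point is mid-way, 21 mm in front of the bar's centre plane. Can be pinched from above with the fingers closing along the gate.
- bar_tip (a point): Point on the bar's centre line 185 mm from the pivot, the part that drops behind the lip. The bar is flat steel 8 thick, 20 high, and ends 15 mm beyond this point.
- icing_bottle: Bystander: orange squeeze bottle, 48 diameter, 130 high, on the cabinet's top. Origin: centre of underside.
- sprinkle_jar: Bystander: jar, 60 diameter, 70 high, on the cabinet's top. Origin: centre of underside.
- cutter: Bystander: steel ring cutter, 66 diameter, 30 high, on the table right of the post. Origin: centre of underside.
- biscuit_a: Bystander: iced biscuit, 72 diameter, 11 thick, on the paper sheet. Origin: centre of underside.
- biscuit_b: Bystander: second iced biscuit, same size. Origin: centre of underside.
- spatula: Bystander: spatula, 260 long, flat on the table. Origin: middle of its underside.
- mug: Bystander: white mug, 80 diameter, 90 high. Origin: centre of underside.

How it is judged:
By the outcome, as a careful person would: the job done as asked, in the order asked, and still so for the second after the job is handed in, with the robot touching nothing.
It also fails if it takes over 64 s, if anything falls off the work surface, if the arm or the gripper's body presses on something with over 40 N, if the wrist force passes 120 N, or if a joint passes its speed limit or range.

## Working session

There is one attempt and no reset: what is moved stays moved. The work goes in short steps, Python scripts to look and compute and a tool call to move; the robot and the scene stay as the last step left them, time stands still between calls to the robot, and variables do not carry over. Pictures are saved under pics/ and viewed, at most 10 in all, crops included, and the job is handed in when it is done.

Besides the shell and the picture viewer there is one more tool, called after "Emit:" in YAML: its name, and indented under it one key for each argument. send_rows: Moves the arm, as the interface text tells. Its arguments: {"type":"object","properties":{"moves":{"type":"array","items":{"type":"array","items":{"type":"array","items":{"type":"number"}}}},"newtons":{"type":"number"}},"required":["moves"]}

```bash
ls; mkdir -p pics
cat > h.py <<'E'
import numpy as np, cv2
from scipy.spatial.transform import Rotation as R
from bench import arm
def snap(n,f):
    p,d=arm.get_image(n); cv2.imwrite(f'pics/{f}.png',cv2.cvtColor(p,cv2.COLOR_RGB2BGR)); np.save(f'pics/{f}.npy',d)
def cam(n):
    c=arm.camera_params(n); return c
def px2w(c,d,u,v,T=None):
    z=d[int(v),int(u)]; p=np.array([(u-c['cx'])/c['fx']*z,-(v-c['cy'])/c['fy']*z,-z])
    if T is not None: return T[:3,:3]@p+T[:3,3]
    return R.from_euler('xyz',c['attitude']).as_matrix()@p+np.array(c['xyz'])
E
python3 - <<'E'
from h import *
s=arm.observe();print(s)
for n in('scene','top','wrist'):
    print(arm.camera_params(n)); snap(n,n+'0')
E
```

```text
pics
{'t': 0.0, 'joint_pos': array([ 1.10551112e+00,  2.07449661e-01,  1.54293872e+00, -8.69770185e-06,
        1.39351188e+00, -1.50476126e-01]), 'qd': array([ 1.01244945e-03, -4.75219033e-05,  8.55817725e-05,  1.02377276e-03,
       -2.06424274e-03, -1.25931025e-03]), 'effort': array([ 1.01313482e-03, -3.83043873e+01, -2.91595209e+01, -1.21922762e-04,
        1.05664018e-02,  8.61265107e-06]), 'tcp_pos': array([0.17769861, 0.54606103, 0.23011615]), 'eef_rot': array([-3.13930984e+00, -3.37469719e-04,  2.82678473e+00]), 'wrist_force': array([-0.50705538,  0.26241531,  0.46273907]), 'ft_torque': array([0.03346463, 0.02543667, 0.04310154]), 'grip_force': 0.0, 'grip_width': 0.08524049720294928}
{'fx': 446.9374240435099, 'fy': 446.9374240435099, 'cx': 278.08078308471926, 'cy': 207.37180127001506, 'xyz': array([ 1.15274378, -0.75922701,  1.11226226]), 'attitude': array([ 0.78258984, -0.02071887,  0.69177018])}
{'fx': 457.89652995099834, 'fy': 457.89652995099834, 'cx': 282.4313189930842, 'cy': 204.32539665369242, 'xyz': array([0.322049  , 0.02330152, 1.43309827]), 'attitude': array([ 0.16085792,  0.01147   , -1.5968379 ])}
{'fx': 299.34120080552134, 'fy': 299.34120080552134, 'cx': 279.29843996466803, 'cy': 207.86587875300992, 'T_tool_cam': array([[-4.49951855e-04,  9.65542457e-01,  2.60245195e-01,
         6.55192194e-02],
       [ 9.99998462e-01,  8.75546894e-04, -1.51943838e-03,
         4.33978892e-04],
       [-1.69493914e-03,  2.60244111e-01, -9.65541366e-01,
        -1.41832335e-01],
       [ 0.00000000e+00,  0.00000000e+00,  0.00000000e+00,
         1.00000000e+00]])}
```

View pics/scene0.png

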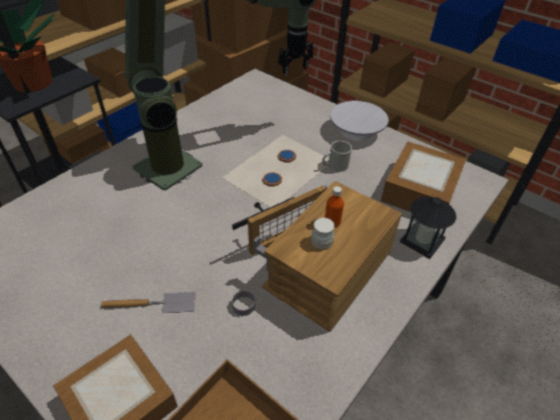

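View pics/top0.png

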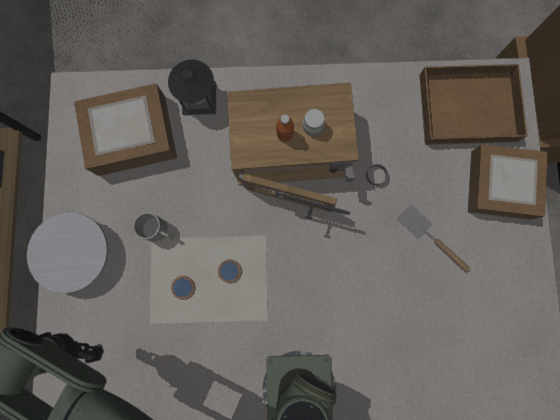

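The scene view shows the cabinet with its gate ajar. In the top view the cabinet top runs from about (228,92) to (357,163), the hinge is near (242,178), the gate edge near (335,200), the stub near (308,212) and the catch near (346,172). I'll enlarge this part.

Run:
```python
from h import *
p=cv2.imread('pics/top0.png'); c=p[75:235,215:400]
c=cv2.resize(c,None,fx=4,fy=3.75,interpolation=cv2.INTER_CUBIC); c=cv2.convertScaleAbs(c,alpha=1.5,beta=10); cv2.imwrite('pics/top0c.png',c)
c=cam('top');d=np.load('pics/top0.npy')
for u,v in [(232,94),(349,88),(353,160),(234,165),(290,105),(250,182),(325,199),(308,212),(340,209),(346,173),(335,168),(377,175),(300,300)]: print(u,v,px2w(c,d,u,v).round(3))
# cabinet top mask
v,u=np.mgrid[0:420,0:560]; z=d
P=np.stack([(u-c['cx'])/c['fx']*z,-(v-c['cy'])/c['fy']*z,-z],-1)@R.from_euler('xyz',c['attitude']).as_matrix().T+c['xyz']
m=(abs(P[...,2]-.182)<.006)&(P[...,0]>.5)&(z>0)
m=cv2.morphologyEx(m.astype(np.uint8),cv2.MORPH_OPEN,np.ones((5,5)))
n,l,st,_=cv2.connectedComponentsWithStats(m);k=1+st[1:,4].argmax()
q=P[l==k]; print(len(q),np.median(q[:,2])); r=cv2.minAreaRect((q[:,:2]*1000).astype(np.float32));print(r,cv2.boxPoints(r))
```

```text
232 94 [0.851 0.169 0.184]
349 88 [ 0.861 -0.169  0.179]
353 160 [ 0.647 -0.169  0.179]
234 165 [0.641 0.166 0.181]
290 105 [0.814 0.003 0.18 ]
250 182 [0.596 0.123 0.16 ]
325 199 [ 0.541 -0.088  0.162]
308 212 [ 0.506 -0.039  0.151]
340 209 [ 0.512 -0.129  0.155]
346 173 [ 0.618 -0.153  0.143]
335 168 [ 0.64  -0.125  0.117]
377 175 [ 0.642 -0.271 -0.002]
300 300 [ 0.256 -0.012  0.001]
7053 0.18071222153978206
((754.6660766601562, 0.1061859130859375), (233.70152282714844, 360.03961181640625), 2.7463865280151367) [[ 629.32385  174.3203 ]
 [ 646.5752  -185.30577]
 [ 880.0083  -174.10793]
 [ 862.75696  185.51814]]
```

View pics/top0c.png

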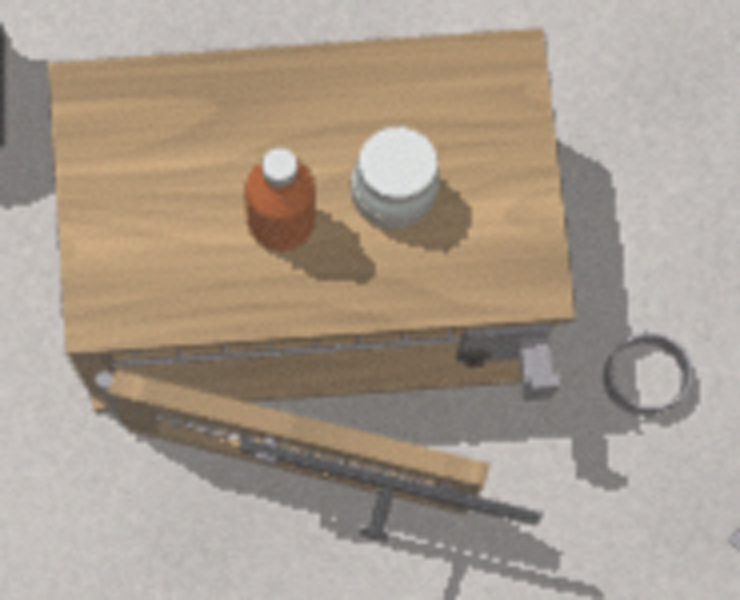

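The crop shows the cabinet's top corners at about (70,352), (573,318), (543,30) and (50,62). The gate's back top edge runs (113,372)–(490,462). The bar tip is at (540,518) and the stub runs (390,492)–(375,532). The jar and bottle stand well back from the front edge.

```bash
cat >> h.py <<'E'
def plane(c,u,v,z):
    M=R.from_euler('xyz',c['attitude']).as_matrix(); r=M@np.array([(u-c['cx'])/c['fx'],-(v-c['cy'])/c['fy'],-1]); o=np.array(c['xyz'])
    return o+r*(z-o[2])/r[2]
E
python3 - <<'E'
from h import *
c=cam('top')
def cp(a,b,z): return plane(c,215+a/4-.4,75+b/3.75-.4,z)
print('cab',[cp(a,b,.182)[:2].round(4) for a,b in [(70,352),(573,318),(543,30),(50,62)]])
q=[cp(a,b,.165)[:2] for a,b in [(113,372),(490,462),(482,490),(115,397)]];print('gate',np.round(q,4))
print('tip',cp(541,518,.15),'stub',cp(390,492,.15),cp(375,532,.145), 'lip',[cp(a,b,.175).round(4) for a,b in[(522,345),(550,345),(527,392),(558,388)]])
print('bottle',cp(280,228,.185),cp(280,165,.312))
cab=np.array([cp(a,b,.182)[:2] for a,b in [(70,352),(573,318),(543,30),(50,62)]])
ctr=cab.mean(0); r=cv2.minAreaRect((cab*1000).astype(np.float32)); print(ctr,r)
yaw=np.arctan2(*( (cab[0]-cab[1]+cab[3]-cab[2])[::-1]))-np.pi/2
for ctr,yaw in [(ctr,yaw),(np.array([.7547,.0001]),np.radians(2.746))]:
    Rz=np.array([[np.cos(yaw),-np.sin(yaw)],[np.sin(yaw),np.cos(yaw)]])
    h=ctr+Rz@[-.130,.155]; print('yaw',yaw,'hinge',h,'lipnom',ctr+Rz@[-.162,-.155])
    d=np.array(q[1])-q[0]; ph=np.arctan2(d[0],-d[1]); print('gate yaw',ph, 'theta',yaw-ph)
    Rg=R.from_euler('z',ph).as_matrix()[:2,:2]
    print('knob',h+Rg@[-.041,-.215],'tip',h+Rg@[-.02,-.325],'gate edge',h+Rg@[0,-.28])
E
```

```text
cab [array([0.6313, 0.171 ]), array([ 0.6472, -0.1826]), array([ 0.8759, -0.173 ]), array([0.8609, 0.1835])]
gate [[ 0.619   0.1425]
 [ 0.5424 -0.1215]
 [ 0.5213 -0.1149]
 [ 0.5997  0.1414]]
tip [ 0.50119412 -0.15722672  0.15      ] stub [ 0.52398928 -0.05139168  0.15      ] [ 0.49446136 -0.0399441   0.145     ] lip [array([ 0.6292, -0.1469,  0.175 ]), array([ 0.6286, -0.1665,  0.175 ]), array([ 0.593 , -0.1486,  0.175 ]), array([ 0.5955, -0.1705,  0.175 ])]
bottle [0.72229133 0.02105639 0.185     ] [0.7261771  0.02008894 0.312     ]
[ 7.53813560e-01 -2.92131025e-04] ((753.5480346679688, 0.4044647216796875), (229.95831298828125, 356.78521728515625), 2.4173295497894287)
yaw 0.0435179795243994 hinge [0.61719348 0.14890557] lipnom [ 0.59871009 -0.16219307]
gate yaw -0.28249586754012107 theta 0.32601384706452047
knob [ 0.51788662 -0.04614352] tip [ 0.50739135 -0.15763724] gate edge [ 0.53914251 -0.11999599]
yaw 0.04792674125976429 hinge [0.61742347 0.14869393] lipnom [ 0.60031182 -0.16248318]
gate yaw -0.28249586754012107 theta 0.3304226087998854
knob [ 0.51811661 -0.04635516] tip [ 0.50762135 -0.15784888] gate edge [ 0.53937251 -0.12020763]
```

Emit:
send_rows:
  moves:
    - [[-28.2,-25.4,0,0,0,0,0],[-28.2,-25.4,0,0,0,0,0],[-28.2,-25.4,0,0,0,0,0],[-28.2,-25.4,0,0,0,0,0],[-28.2,-25.4,0,0,0,0,0],[-28.2,-25.4,0,0,0,0,0],[-28.2,-25.4,0,0,0,0,0],[-28.2,-25.4,0,0,0,0,0],[-28.2,-25.4,0,0,0,0,0],[-28.2,-25.4,0,0,0,0,0],[-28.2,-25.4,0,0,0,0,0],[-28.2,-25.4,0,0,0,0,0],[-28.2,-25.4,0,0,0,0,0],[-28.2,-25.4,0,0,0,0,0],[-28.2,-25.4,0,0,0,0,0],[-28.2,-25.4,0,0,0,0,0],[-28.2,-25.4,0,0,0,0,0],[-28.2,-25.4,0,0,0,-1.85,0],[0,0,0,0,0,0,0],[0,0,0,0,0,0,0]]
  newtons: 40

```text
t: 1.82
tcp_pos: [0.5194, -0.0468, 0.2307]
eef_rot: [3.141, -0.001, 2.855]
wrist_force: [-0.3, 0.6, -0.7]
grip_width: 0.0855
grip_force: 0.0
```

Run:
```python
from h import *
s=arm.observe();print(s['tcp_pos'],s['eef_rot'],s['wrist_force'])
p,d=arm.get_image('wrist');np.save('pics/w1.npy',d);np.savez('pics/w1s.npz',p=s['tcp_pos'],e=s['eef_rot'])
cv2.imwrite('pics/w1.png',cv2.resize(cv2.cvtColor(p,cv2.COLOR_RGB2BGR),None,fx=1.42,fy=1.42))
```

```text
[ 0.51941015 -0.04681024  0.2306644 ] [ 3.14141372e+00 -1.34376617e-03  2.85541728e+00] [-0.27739988  0.62459278 -0.65705608]
```

View pics/w1.png

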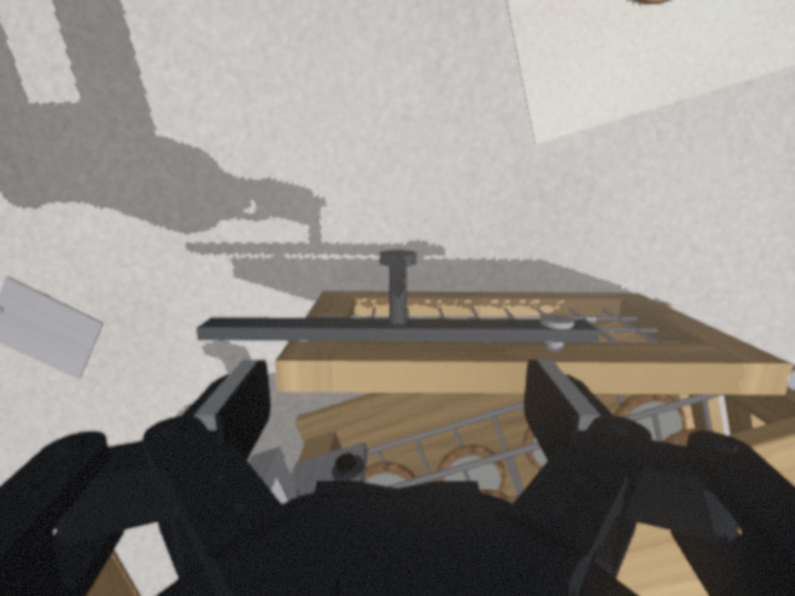

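The wrist view shows the stub from the bar at (398,322) up to the disc at (398,256). The bar's top face runs from (200,330) to (590,325), the gate's top band from (278,375) to (785,378), and the fingers are behind.

Run:
```python
from h import *
z=np.load('pics/w1s.npz');T=np.eye(4);T[:3,:3]=R.from_euler('xyz',z['e']).as_matrix();T[:3,3]=z['p']
c=cam('wrist');W=T@c['T_tool_cam'];d=np.load('pics/w1.npy')
for n,u,v in [('disc',398,256),('stub',398,280),('stub',398,300),('stub',398,315),('bar',398,331),('bar L',210,331),('bar R',580,327),('gate L',290,380),('gate R',770,382),('gate mid',500,376)]:
    u/=1.42;v/=1.42; p=px2w(c,d,u,v,W); t=T[:3,:3].T@(p-T[:3,3]); print(n,p.round(4),'tool',(t*1e3).round(1))
```

```text
disc [ 0.4934 -0.0376  0.1527] tool [27.5  1.5 78. ]
stub [ 0.5065 -0.0414  0.1495] tool [13.8  1.5 81.2]
stub [ 0.5175 -0.0446  0.1483] tool [ 2.3  1.5 82.4]
stub [ 0.5255 -0.047   0.1493] tool [-6.   1.5 81.3]
bar [ 0.5331 -0.0492  0.1532] tool [-13.9   1.5  77.4]
bar L [ 0.504  -0.1477  0.1532] tool [ -13.8 -101.2   77.5]
bar R [0.56   0.0474 0.1511] tool [-12.5 101.8  79.6]
gate L [ 0.5397 -0.1117  0.1637] tool [-37.9 -56.5  66.9]
gate R [0.6131 0.1348 0.1652] tool [-38.7 200.6  65.4]
gate mid [ 0.5688 -0.0031  0.1649] tool [-35.1  55.9  65.7]
```

Emit:
send_rows:
  moves:
    - [[5,1.5,0,0,0,0,0],[0,0,20,0,0,0,0],[0,0,20,0,0,0,0],[0,0,20,0,0,0,0],[0,0,15,0,0,0,0],[0,0,12,0,0,0,0],[0,0,10,0,0,0,0],[0,0,8,0,0,0,0],[0,0,0,0,0,0,0],[0,0,0,0,0,0,0]]
  newtons: 30

```text
t: 2.7
tcp_pos: [0.5145, -0.0417, 0.1263]
eef_rot: [3.142, -0.0, 2.86]
wrist_force: [-0.0, -0.3, 0.6]
grip_width: 0.0855
grip_force: 0.0
```

Emit:
send_rows:
  moves:
    - [[0,0,0,0,0,0,255],[0,0,0,0,0,0,255],[0,0,0,0,0,0,255],[0,0,0,0,0,0,255],[0,0,0,0,0,0,255],[0,0,0,0,0,0,255],[0,0,0,0,0,0,255],[0,0,0,0,0,0,255],[0,0,0,0,0,0,255],[0,0,0,0,0,0,255],[0,0,0,0,0,0,255],[0,0,0,0,0,0,255]]
  newtons: 30

```text
t: 3.7
tcp_pos: [0.514, -0.0448, 0.1266]
eef_rot: [-3.137, -0.001, 2.859]
wrist_force: [-3.5, -7.2, 2.2]
grip_width: 0.0091
grip_force: 29.2
```

Emit:
send_rows:
  moves:
    - [[0,-1.5,0,0,0,0,255],[0,-1.5,0,0,0,0,255],[0,0.1,-4,0,0,0,255],[0,0.3,-4,0,0,0,255],[0,0.4,-4,0,0,0,255],[0,0.6,-4,0,0,0,255],[0,0.8,-4,0,0,0,255],[0,1.0,-4,0,0,0,255],[0,1.6,-5,0,0,0,255],[0,0,0,0,0,0,255],[0,0,0,0,0,0,255]]

```text
t: 4.62
tcp_pos: [0.5158, -0.0409, 0.156]
eef_rot: [-3.141, 0.002, 2.859]
wrist_force: [0.6, -0.6, -2.4]
grip_width: 0.0085
grip_force: 29.2
```

Run:
```python
from h import *
s=arm.observe();print(s['tcp_pos'],s['eef_rot'],s['wrist_force'],s['ft_torque'])
h=np.array([.6173,.1488])
p=s['tcp_pos'][:2]-h; r=np.hypot(*p); a=np.arctan2(p[1],p[0]); print('r',r,'ang',a)
# knob arc: gate yaw phi ; knob local (-.043,-.210)
phi0=s['eef_rot'][2]-np.pi; print(phi0)
# waypoints for closing, relative rotation steps in tool frame
for dphi in (0.0333,):
    Rz=lambda t:np.array([[np.cos(t),-np.sin(t)],[np.sin(t),np.cos(t)]])
    q=Rz(dphi)@p-p; t=s['eef_rot'][2]; print(dphi,'tool shift mm', 1e3*q@[np.cos(t),np.sin(t)],1e3*q@[np.sin(t),-np.cos(t)])
```

```text
[ 0.51576319 -0.04085129  0.1560284 ] [-3.14111946e+00  1.54324277e-03  2.85943291e+00] [ 0.63074342 -0.55297701 -2.36186329] [-0.1740934  -0.00588544 -0.01860366]
r 0.21512167988260217 ang -2.062351073608715
-0.28215974108649844
0.0333 tool shift mm -7.030573276146472 -1.3721421045558655
```

Emit:
send_rows:
  moves:
    - [[-3.5,-0.7,0,0,0,-0.95,255],[-3.5,-0.7,0,0,0,-0.95,255],[-3.5,-0.7,0,0,0,-0.95,255],[-3.5,-0.7,0,0,0,-0.95,255],[-3.5,-0.7,0,0,0,-0.95,255],[-3.5,-0.7,0,0,0,-0.95,255],[-3.5,-0.7,0,0,0,-0.95,255],[-3.5,-0.7,0,0,0,-0.95,255],[-3.5,-0.7,0,0,0,-0.95,255],[-3.5,-0.7,0,0,0,-0.95,255],[-3.5,-0.7,0,0,0,-0.95,255],[-3.5,-0.7,0,0,0,-0.95,255],[0,0,0,0,0,0,255],[0,0,0,0,0,0,255]]

```text
t: 5.78
tcp_pos: [0.5552, -0.057, 0.1554]
eef_rot: [-3.141, 0.001, 3.058]
wrist_force: [0.3, -0.8, -4.0]
grip_width: 0.0088
grip_force: 29.3
```

Emit:
send_rows:
  moves:
    - [[-1.8,-0.35,0,0,0,-0.48,255],[-1.8,-0.35,0,0,0,-0.48,255],[-1.8,-0.35,0,0,0,-0.48,255],[-1.8,-0.35,0,0,0,-0.48,255],[0,0,0,0,0,0,255]]

```text
t: 6.2
tcp_pos: [0.5624, -0.0589, 0.1554]
eef_rot: [-3.141, 0.001, 3.092]
wrist_force: [0.6, -2.6, -2.7]
grip_width: 0.0086
grip_force: 29.2
```

Emit:
send_rows:
  moves:
    - [[-1.8,-0.35,0,0,0,-0.48,255],[-1.8,-0.35,0,0,0,-0.48,255],[0,0,0,0,0,0,255],[0,0,0,0,0,0,255]]

```text
t: 6.53
tcp_pos: [0.5658, -0.0597, 0.1554]
eef_rot: [-3.141, 0.001, 3.108]
wrist_force: [0.8, -2.5, -2.9]
grip_width: 0.009
grip_force: 29.3
```

Emit:
send_rows:
  moves:
    - [[-1.8,-0.35,0,0,0,-0.48,255],[-1.8,-0.35,0,0,0,-0.48,255],[0,0,0,0,0,0,255],[0,0,0,0,0,0,255]]

```text
t: 6.87
tcp_pos: [0.5693, -0.0606, 0.1553]
eef_rot: [-3.141, 0.0, 3.125]
wrist_force: [-0.3, -3.2, -3.1]
grip_width: 0.0088
grip_force: 29.3
```

Emit:
send_rows:
  moves:
    - [[-1.8,-0.8,0,0,0,-0.48,255],[-1.8,-0.8,0,0,0,-0.48,255],[0,0,0,0,0,0,255],[0,0,0,0,0,0,255]]

```text
t: 7.2
tcp_pos: [0.5729, -0.0614, 0.1551]
eef_rot: [3.14, 0.0, -3.141]
wrist_force: [0.7, 1.0, -3.5]
grip_width: 0.0088
grip_force: 29.2
```

Emit:
send_rows:
  moves:
    - [[-1.8,-0.4,0,0,0,-0.48,255],[-1.8,-0.4,0,0,0,-0.48,255],[0,0,0,0,0,0,255],[0,0,0,0,0,0,255]]

```text
t: 7.53
tcp_pos: [0.5764, -0.0622, 0.1551]
eef_rot: [3.14, 0.0, -3.124]
wrist_force: [0.1, 2.1, -4.1]
grip_width: 0.0089
grip_force: 29.2
```

Emit:
send_rows:
  moves:
    - [[-1.8,-0.1,0,0,0,-0.48,255],[-1.8,-0.1,0,0,0,-0.48,255],[0,0,0,0,0,0,255],[0,0,0,0,0,0,255]]

```text
t: 7.87
tcp_pos: [0.58, -0.0628, 0.1552]
eef_rot: [3.141, 0.0, -3.108]
wrist_force: [1.3, 1.6, -3.9]
grip_width: 0.0087
grip_force: 29.2
```

Emit:
send_rows:
  moves:
    - [[-1.8,-0.3,0,0,0,-0.48,255],[0,0,0,0,0,0,255],[0,0,0,0,0,0,255]]

```text
t: 8.12
tcp_pos: [0.5809, -0.063, 0.1549]
eef_rot: [3.141, -0.002, -3.099]
wrist_force: [-2.0, 3.2, -2.6]
grip_width: 0.0086
grip_force: 29.3
```

Emit:
send_rows:
  moves:
    - [[-1.8,0.3,0,0,0,-0.48,255],[0,0,0,0,0,0,255],[0,0,0,0,0,0,255]]

```text
t: 8.37
tcp_pos: [0.5828, -0.0632, 0.155]
eef_rot: [-3.141, -0.002, -3.091]
wrist_force: [-3.8, 0.4, -2.9]
grip_width: 0.0088
grip_force: 29.4
```

Emit:
send_rows:
  moves:
    - [[-1.8,0.2,0,0,0,-0.48,255],[0,0,0,0,0,0,255],[0,0,0,0,0,0,255]]

```text
t: 8.62
tcp_pos: [0.5845, -0.0634, 0.1551]
eef_rot: [-3.14, -0.002, -3.083]
wrist_force: [-4.7, -0.8, -2.9]
grip_width: 0.0084
grip_force: 29.4
```

Emit:
send_rows:
  moves:
    - [[-1.8,0,0,0,0,-0.48,255],[0,0,0,0,0,0,255],[0,0,0,0,0,0,255]]

```text
t: 8.87
tcp_pos: [0.5859, -0.0636, 0.1551]
eef_rot: [-3.14, -0.003, -3.074]
wrist_force: [-6.0, -2.5, -2.6]
grip_width: 0.0087
grip_force: 29.6
```

Emit:
send_rows:
  moves:
    - [[-1.8,-0.6,0,0,0,-0.48,255],[0,0,0,0,0,0,255],[0,0,0,0,0,0,255]]

```text
t: 9.12
tcp_pos: [0.5872, -0.0639, 0.1548]
eef_rot: [-3.14, -0.004, -3.066]
wrist_force: [-7.0, -1.8, -2.3]
grip_width: 0.0085
grip_force: 29.6
```

Emit:
send_rows:
  moves:
    - [[-1.5,-0.4,0,0,0,-0.4,255],[0,0,0,0,0,0,255],[0,0,0,0,0,0,255]]

```text
t: 9.37
tcp_pos: [0.5883, -0.0641, 0.1546]
eef_rot: [-3.141, -0.005, -3.059]
wrist_force: [-7.8, -2.5, -2.1]
grip_width: 0.0089
grip_force: 29.7
```

Emit:
send_rows:
  moves:
    - [[-1.5,-0.4,0,0,0,0,255],[0,0,0,0,0,0,255],[0,0,0,0,0,0,255]]

```text
t: 9.62
tcp_pos: [0.5885, -0.0643, 0.1539]
eef_rot: [-3.141, -0.009, -3.059]
wrist_force: [-10.8, -1.8, -2.1]
grip_width: 0.0083
grip_force: 29.7
```

Emit:
send_rows:
  moves:
    - [[-1.5,0,0,0,0,0,255],[0,0,0,0,0,0,255],[0,0,0,0,0,0,255]]

```text
t: 9.87
tcp_pos: [0.5885, -0.0645, 0.1534]
eef_rot: [-3.141, -0.012, -3.059]
wrist_force: [-13.8, -3.1, -1.0]
grip_width: 0.0089
grip_force: 29.7
```

Emit:
send_rows:
  moves:
    - [[0,-1.4,2,0,0,0,255],[0,-1.0,2,0,0,0,255],[0,-0.6,2,0,0,0,255],[0,-0.5,2,0,0,0,255],[0,-0.4,2,0,0,0,255],[0,0,0,0,0,0,255],[0,0,0,0,0,0,255]]

```text
t: 10.45
tcp_pos: [0.5887, -0.0668, 0.1431]
eef_rot: [3.139, -0.012, -3.059]
wrist_force: [-13.2, 0.2, -1.5]
grip_width: 0.0086
grip_force: 29.5
```

Emit:
send_rows:
  moves:
    - [[0,-0.3,1.5,0,0,0,255],[0,-0.3,1.5,0,0,0,255],[0,-0.3,1.5,0,0,0,255],[0,-0.2,1.5,0,0,0,255],[0,-0.2,1.5,0,0,0,255],[0,0,0,0,0,0,255],[0,0,0,0,0,0,255]]

```text
t: 11.03
tcp_pos: [0.5891, -0.0677, 0.1358]
eef_rot: [3.139, -0.011, -3.059]
wrist_force: [-11.9, 0.3, -1.2]
grip_width: 0.0088
grip_force: 29.6
```

Emit:
send_rows:
  moves:
    - [[0,-0.1,1,0,0,0,255],[0,-0.1,1,0,0,0,255],[0,0,0,0,0,0,255],[0,0,0,0,0,0,255]]

```text
t: 11.37
tcp_pos: [0.5891, -0.0678, 0.1339]
eef_rot: [3.138, -0.011, -3.059]
wrist_force: [-12.7, 1.1, -1.5]
grip_width: 0.0086
grip_force: 29.7
```

Emit:
send_rows:
  moves:
    - [[0,0,1,0,0,0,255],[0,0,1,0,0,0,255],[0,0,0,0,0,0,255],[0,0,0,0,0,0,255]]

```text
t: 11.7
tcp_pos: [0.5893, -0.0679, 0.1335]
eef_rot: [3.139, -0.011, -3.059]
wrist_force: [-14.8, 1.4, 5.5]
grip_width: 0.0088
grip_force: 30.4
```

Emit:
send_rows:
  moves:
    - [[0,0,1,0,0,0,255],[0,0,0,0,0,0,255],[0,0,0,0,0,0,255]]

```text
t: 11.95
tcp_pos: [0.5893, -0.0679, 0.1333]
eef_rot: [3.139, -0.011, -3.059]
wrist_force: [-16.2, 2.9, 9.9]
grip_width: 0.0088
grip_force: 30.8
```

Emit:
send_rows:
  moves:
    - [[0,0,-1,0,0,0,255],[0,0,-1,0,0,0,255],[0,0,0,0,0,0,255],[0,0,0,0,0,0,255]]

```text
t: 12.28
tcp_pos: [0.5893, -0.0679, 0.1335]
eef_rot: [3.139, -0.011, -3.059]
wrist_force: [-13.3, 1.5, 1.6]
grip_width: 0.0088
grip_force: 30.0
```

Run:
```python
from h import *
s=arm.observe();print(s['tcp_pos'],s['wrist_force'],s['ft_torque'])
p,d=arm.get_image('wrist');np.save('pics/w2.npy',d)
a=cv2.resize(cv2.cvtColor(p,cv2.COLOR_RGB2BGR)[130:330,60:330],None,fx=2.9,fy=2.9,interpolation=cv2.INTER_CUBIC)
cv2.imwrite('pics/w2.png',a)
```

```text
[ 0.58928443 -0.06787846  0.13351321] [-13.34796658   1.52702786   1.61046882] [ 0.2773996   2.02828204 -0.17461586]
```

View pics/w2.png

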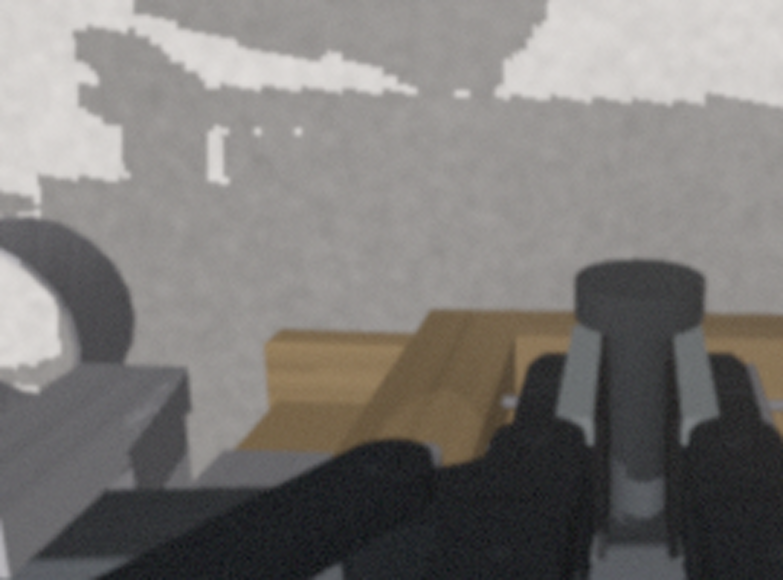

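The crop shows the lip's grey block at about (100,400). The dark bar is behind and below its top at (150,515), and the stub sits between the pads at (640,400). The bar is behind the lip, so I'll ease the push off gradually.

Emit:
send_rows:
  moves:
    - [[0.7,0,0,0,0,0,255],[0.7,0,0,0,0,0,255],[0.7,0,0,0,0,0,255],[0.7,0,0,0,0,0,255],[0,0,0,0,0,0,255],[0,0,0,0,0,0,255]]

```text
t: 12.83
tcp_pos: [0.5889, -0.0678, 0.1339]
eef_rot: [3.139, -0.005, -3.059]
wrist_force: [-6.8, 3.9, -1.0]
grip_width: 0.0086
grip_force: 29.8
```

Emit:
send_rows:
  moves:
    - [[0.7,0,0,0,0,0,255],[0.7,0,0,0,0,0,255],[0.7,0,0,0,0,0,255],[0,0,0,0,0,0,255],[0,0,0,0,0,0,255]]

```text
t: 13.25
tcp_pos: [0.5876, -0.0677, 0.1342]
eef_rot: [3.138, -0.003, -3.059]
wrist_force: [-4.5, 4.3, -2.0]
grip_width: 0.0088
grip_force: 30.2
```

Emit:
send_rows:
  moves:
    - [[0.7,0.5,0.4,0,0,0,255],[0.7,0.5,0.4,0,0,0,255],[0.7,0,0.4,0,0,0,255],[0,0,0,0,0,0,255],[0,0,0,0,0,0,255]]

```text
t: 13.67
tcp_pos: [0.5865, -0.0675, 0.1336]
eef_rot: [3.14, -0.001, -3.059]
wrist_force: [-5.3, 3.2, -1.5]
grip_width: 0.0088
grip_force: 30.7
```

Emit:
send_rows:
  moves:
    - [[0.7,0,0.3,0,0,0,255],[0.7,0,0,0,0,0,255],[0,0,0,0,0,0,255],[0,0,0,0,0,0,255]]

```text
t: 14.0
tcp_pos: [0.5864, -0.0676, 0.1336]
eef_rot: [3.14, 0.003, -3.059]
wrist_force: [-0.5, 4.8, -3.0]
grip_width: 0.0089
grip_force: 30.7
```

Emit:
send_rows:
  moves:
    - [[0,0.7,0.4,0,0,0,255],[0,0.7,0.4,0,0,0,255],[0,0,0.4,0,0,0,255],[0,0,0,0,0,0,255],[0,0,0,0,0,0,255]]

```text
t: 14.42
tcp_pos: [0.5864, -0.0675, 0.1334]
eef_rot: [-3.14, 0.003, -3.059]
wrist_force: [-1.8, 1.2, 4.6]
grip_width: 0.0087
grip_force: 31.3
```

Emit:
send_rows:
  moves:
    - [[0,0,0,0,0,0,110],[0,0,0,0,0,0,110],[0,0,0,0,0,0,110],[0,0,0,0,0,0,110],[0,0,0,0,0,0,110],[0,0,0,0,0,0,110],[0,0,0,0,0,0,110],[0,0,0,0,0,0,110]]

```text
t: 15.08
tcp_pos: [0.5853, -0.067, 0.132]
eef_rot: [-3.142, -0.0, -3.059]
wrist_force: [-0.4, -0.6, 0.8]
grip_width: 0.0486
grip_force: 0.0
```

Emit:
send_rows:
  moves:
    - [[0,0,-6,0,0,0,110],[0,0,-10,0,0,0,110],[0,0,-15,0,0,0,110],[0,0,-20,0,0,0,110],[0,0,-20,0,0,0,110],[0,0,-20,0,0,0,110],[0,0,-20,0,0,0,110],[25,0,0,0,0,0,110],[25,0,0,0,0,0,110],[0,0,0,0,0,0,110],[0,0,0,0,0,0,110]]

```text
t: 16.0
tcp_pos: [0.535, -0.0712, 0.2443]
eef_rot: [-3.141, 0.002, -3.06]
wrist_force: [-0.2, 1.1, 0.4]
grip_width: 0.0488
grip_force: 0.0
```

Run:
```python
from h import *
s=arm.observe();T=np.eye(4);T[:3,:3]=R.from_euler('xyz',s['eef_rot']).as_matrix();T[:3,3]=s['tcp_pos']
p,d=arm.get_image('wrist');np.save('pics/w3.npy',d);np.save('pics/T3.npy',T)
cv2.imwrite('pics/w3.png',cv2.resize(cv2.cvtColor(p,cv2.COLOR_RGB2BGR)[150:420],None,fx=1.42,fy=1.42))
```

```text
(no output)
```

View pics/w3.png

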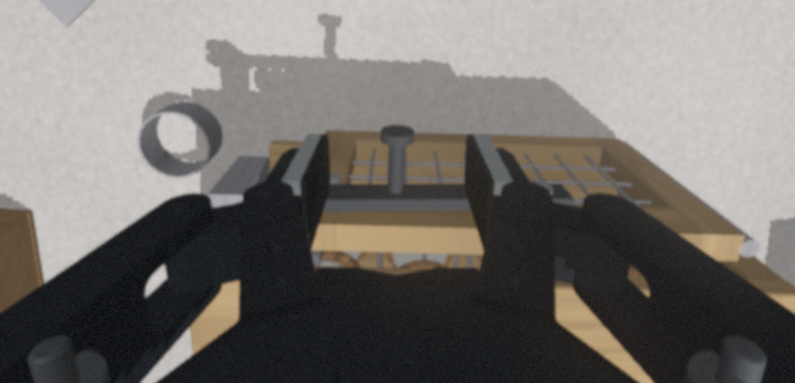

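The stub (397,160) and bar (400,200) lie along the closed gate, but the fingers hide the catch. I'll back away and look from the side and above.

Emit:
send_rows:
  moves:
    - [[25,0,-8,0,0,0,110],[25,0,-8,0,0,0,110],[25,0,-8,0,0,0,110],[25,0,-8,0,0,0,110],[25,0,0,0,0,0,110],[25,0,0,0,0,0,110],[0,0,0,0,0,0,110],[0,0,0,0,0,0,110]]

```text
t: 16.72
tcp_pos: [0.3865, -0.0838, 0.276]
eef_rot: [-3.141, 0.002, -3.06]
wrist_force: [-0.1, 0.8, 0.6]
grip_width: 0.0484
grip_force: 0.0
```

Run:
```python
from h import *
s=arm.observe();print(s['tcp_pos'])
T=np.eye(4);T[:3,:3]=R.from_euler('xyz',s['eef_rot']).as_matrix();T[:3,3]=s['tcp_pos']
snap('top','top2')
p=cv2.imread('pics/top2.png')[75:235,215:400]
p=cv2.resize(p,None,fx=4,fy=3.75,interpolation=cv2.INTER_CUBIC); cv2.imwrite('pics/top2c.png',cv2.convertScaleAbs(p,alpha=1.5,beta=10))
```

```text
[ 0.38651343 -0.08382071  0.27599149]
```

View pics/top2c.png

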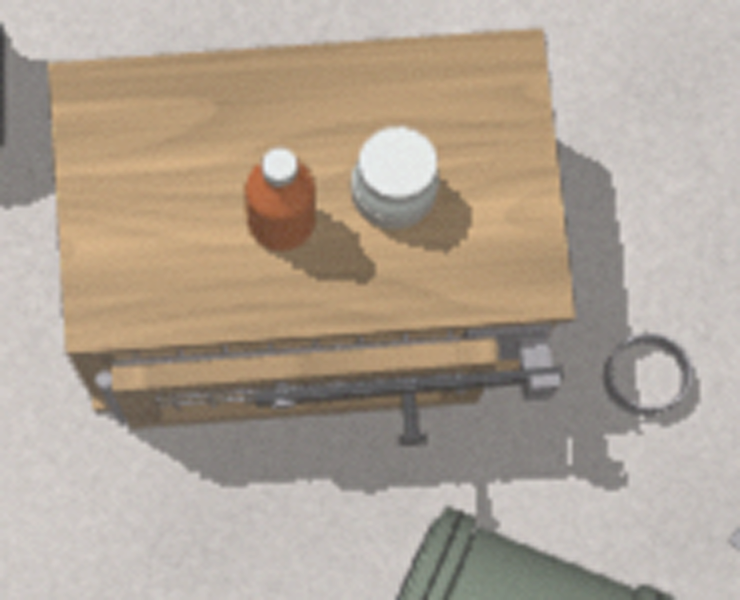

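The crop shows the gate parallel to the front. The bar runs into the slot behind the lip, which is at (540,383), and the bottle, jar and cutter haven't moved. One more check, on the bar's height from depth.

Run:
```python
from h import *
c=cam('top');d=np.load('pics/top2.npy')
for a in (320,360,400,440,470,490,505,515,555):
    b=392-(a-320)*(14/185)
    print(a,[px2w(c,d,215+a/4-.4,75+(b+k)/3.75-.4).round(4)[[0,1,2]].tolist() for k in (-3,1)])
p,_=arm.get_image('wrist');print(arm.observe()['t'])
cv2.imwrite('pics/w4.png',cv2.resize(cv2.cvtColor(p,cv2.COLOR_RGB2BGR),None,fx=1.42,fy=1.42))
```

```text
320 [[0.6035, -0.0041, 0.1566], [0.6011, -0.004, 0.1536]]
360 [[0.6057, -0.0328, 0.1537], [0.6025, -0.0326, 0.1542]]
400 [[0.322, 0.0233, 1.4331], [0.6029, -0.0609, 0.1594]]
440 [[0.6229, -0.0956, 0.0907], [0.6037, -0.0891, 0.1627]]
470 [[0.6094, -0.1112, 0.1562], [0.6058, -0.1108, 0.1586]]
490 [[0.6086, -0.1247, 0.1632], [0.6058, -0.1247, 0.1618]]
505 [[0.6091, -0.1353, 0.1635], [0.6057, -0.1349, 0.165]]
515 [[0.6086, -0.1419, 0.1676], [0.6073, -0.1428, 0.1593]]
555 [[0.6109, -0.1707, 0.1642], [0.6082, -0.1708, 0.1621]]
16.8167
```

View pics/w4.png

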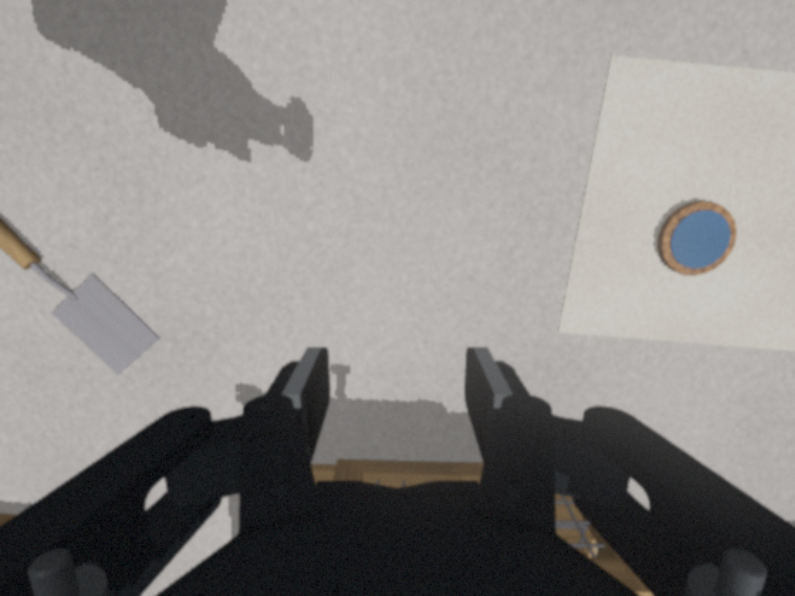

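The last wrist view shows only the table, spatula and a biscuit, none of them disturbed. The bar's top near the tip measures about 0.164 m, as it should at 0.055 rad, so it is fully down on the floor behind the lip.

```bash
python3 -c "
from bench import arm
print(arm.hand_in())"
```

```text
the job is handed in; nothing more can be done
None
```

The gate is shut against its stop, the latch bar is fully down behind the catch lip, and the job was handed in at about 17 s; pushes read at the wrist stayed at about 17 N or less, and the items I could see were where they started.

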